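# Screw the elbow hose connector into the suction jar and couple it to the pump

## Task

Get the suction unit ready for use: stand the loose steel elbow connector in the threaded neck of the clamped jar and turn it clockwise by its barbed arm until it tightens down fully on the rim with the barb pointing straight at the pump's inlet. Then push the pump's sliding inlet sleeve fully forward over the barb, so that the elbow cannot work loose.

Things in the scene. Friction and masses are not known exactly. Their poses are not given: they have to be found in the camera images.
- elbow: Loose steel elbow connector, 114 mm tall, standing upright on its spigot. Origin: centre of the spigot's lower end; z up, +x along the barbed arm. Spigot 34 mm wide, 48 mm long, tapered tip, two rounded lugs facing away from each other (8 mm thick, 47 mm over both, along x, centres 28 mm up). The arm, 15 mm thick, leaves the hub level 70 mm above the origin. Mass 0.15 to 0.31 kg.
- hub_top (a point): Centre of the top of the elbow's upright round hub, 114 mm above its origin. The hub is 30 mm wide and is gripped from above, at any angle, in the 36 mm over the arm.
- flange (a point): Centre of the underside of the elbow's flange (58 mm wide, 6 mm thick), 48 mm above the elbow's origin.
- barb_tip (a point): End of the elbow's barbed arm: 92 mm from the hub's axis, 22 mm above the flange's underside.
- suction_unit: Suction unit, fixed to the table: grey base 136 x 380 mm; at its +y end a low clear jar held by a steel clamp band, cap 105 mm wide and 64 mm high; at its -y end the white pump, 124 x 116 mm and 134 mm high, its face 195 mm from the neck's axis. Origin: on the table below the axis of the jar's neck; z up; -y points level from the neck to the pump.
- neck_rim (a point): Centre of the rim of the jar's upright white neck, 85 mm above the table. Outside 62 mm; inside two thread ribs with 36 mm clear between, 47 mm deep. Coarse right-hand two-start thread, 30 mm a turn. Screwed down (clockwise from above), the flange meets the rim about 10 degrees before the arm is in line with the inlet; it binds over the last 3 and stays where it is left.
- thread_start (a point): Where barb_tip is when the lugs drop into the gaps between the thread's ribs (12 degrees either side will do): towards the unit's (+x, +y) diagonal, 92 mm from the neck's axis. The flange then stands 10 mm above the rim, and 135 degrees clockwise brings the arm to the inlet. The lugs also enter half a turn from here, but then the arm ends pointing away from the pump.
- inlet (a point): Where barb_tip belongs in the end: on the line from the neck's axis to the pump, 92 mm from the axis, 107 mm above the table. Turning the arm the last degrees takes 5 to 20 N, pushed 65 mm from the axis.
- inlet_sleeve (a joint): Dark rubber sleeve, 50 mm long, on the pump's inlet pipe, sliding level along the unit's +y to the neck; metres: 0 = back, 0.040 = its stop, fully forward over the barb. Starts at 0 to 0.006, slides at about 2 N, stays where it is left. Flared mouth 45 mm wide inside, narrowing to 32 mm; 104 mm from the neck's axis at 0.
- sleeve_tab (a point): Top centre of the grey thumb tab on the sleeve: 30 mm wide across the slide, 10 mm thick along it, 155 mm above the table, standing 28 mm above the sleeve; 137 mm from the neck's axis when the sleeve is at 0, with 53 mm free behind it to the pump's face.
Not all that is in view belongs to the job. There is more than one size of the elbow; the job needs the larger.

How it is judged (in metres and radians):
On the way, in this order (a step that is already met when the one before it is completed fails the run):
1. the elbow's spigot stands in the jar's neck with its lugs in the thread (horizontal distance between flange and neck_rim below 0.006 m and z of flange in the frame of neck_rim below 0.014 m and angle between elbow's own z axis and vertical below 0.2 rad), for 0.2 s.
2. the elbow is screwed down on the rim with its barb in line with the pump's inlet, the sleeve still back (z of flange in the frame of neck_rim below 0.002 m and horizontal distance between flange and neck_rim below 0.004 m and angle between elbow's own z axis and vertical below 0.06 rad and distance between barb_tip and inlet below 0.01 m and value of joint inlet_sleeve below 0.012 m), for 0.2 s.
At the end, for the whole second after the job is handed in: The elbow is at rest and upright (3.4 degrees) in the neck, its flange within 2 mm of the rim and 4 mm of its centre, the barb's tip within 10 mm of its place at the inlet, and the sleeve pushed forward over it by more than 35 of its 40 mm (z of flange in the frame of neck_rim below 0.002 m and horizontal distance between flange and neck_rim below 0.004 m and angle between elbow's own z axis and vertical below 0.06 rad and distance between barb_tip and inlet below 0.01 m and value of joint inlet_sleeve above 0.035 m and linear speed of elbow below 0.01 m/s); the robot touches nothing.
It also fails if it takes over 66 s, if anything falls off the work surface, if the arm or the gripper's body presses on something with over 40 N, if the wrist force passes 120 N, or if a joint passes its speed limit or range.

## Robot

A 6-joint arm with a two-finger parallel gripper is mounted at the origin on a cart in front of the work surface, level with it; the furniture and walls round the work are solid. World frame = base frame: x ahead of the robot, y to its left, z up, the work surface at z = 0. Lengths are in m, angles in degrees, forces in N, time in s.
With the tool pointing down it reaches from about 0.375 to 0.9 m from the base axis. Payload 3.1 kg.
Tool frame: the origin (TCP) lies on the centre line of the jaws, within the pads' length; the fingertips stand 22 mm ahead of it and the grasp point (between the pads) lies 3 mm ahead of it; z points along the fingers, y is the line along which they close (so a half turn about z gives the same grasp; the last joint's range is limited). The gripper opens to 87 mm and grips with 3 to 60 N. Pads are 19 mm wide; open, the fingers measure 117 mm over their backs; the gripper's body (75 mm by 190 mm) begins 51 mm behind the grasp point.
Start: joints at [56.981, 30.224, 82.088, -0, 67.689, -10.227], TCP at [0.242, 0.576, 0.245] pointing down, gripper open.
Joint ranges: [-176.69, 176.69], [-43.24, 126.21], [12.49, 139.97], [-82, 262], [0, 151.66], [-163.58, 163.58]. Speed limits (degrees/s): [159.86, 159.86, 180, 180, 180, 180].

## Interface

Orientations are given as a 3x3 rotation matrix whose columns are the frame's x, y, z axes.
In Python, from rig import * gives the robot as it stands.
- The arm moves only by the shell command python3 -m jog 'ROWS'. ROWS is text: rows parted by semicolons, each of 7 numbers parted by spaces: the shift along the tool's x, y, z in mm, then the turn, a rotation vector about the tool's x, y, z in rad, then the finger opening in mm, from 0 to 87. In form: tx ty tz ax ay az fingers; .... A call has 1 to 12 rows; each row shifts and turns the commanded pose from where the row before left it, along the tool's axes as they then stand; what a row does not reach is not made up. A row lasts 1/8 s, in which the tool goes at most 62.5 mm and 10.7 degrees, less where a joint would pass 70% of its speed; a pose out of reach is approached as far as the arm can. A call with a gripper value outside its range is refused whole. The fingers move at their own pace and stop on an object; the grip force is fixed at half the most. Time passes only in rows, so rows that do not move let the fingers close. It gives the time, the measured TCP pose, the force, the opening and the grip force at its end, in the units of the state.
- read_state(): the state, without advancing time (a new reading comes with each control period).
- capture(name): name is "side" or "top"; returns a dict with "color" (480x640x3 uint8, red, green, blue), "camera_matrix" (3x3 intrinsics, pixels), "R" (3x3) and "t" (3): a world point X has camera coordinates R X + t. Camera axes: x right, y down, z forward; pixel columns grow to the right and rows downward; lengths in m; the calibration is good to about 2 mm. A picture is of the moment at which its call begins. There is no depth.
- hand_in(): hands the job in; it is judged then, once.
Trained networks look in the newest picture that a camera, given by its name, has taken for a name from the list of things; names that differ only in an ending like _2 or _b are one class to them, and where a whole thing is asked for, a point or a joint stands for the part that bears it (a point fixed in the world has none). Each returns a list of dicts, best first, with "conf" (0 to 1); they miss things now and then, are a little off and sometimes report something else, mostly with a low value. They report only what shows in the picture. A call takes as long as a camera call. They do not tell look-alikes from the thing itself.
- find_in(camera, target): "at" ([x, y, z] in m, in world coordinates, good to about 4 mm: the middle of the surface that is visible of it).
- trace(camera, target): "pixels" (480x640 bool, what is visible of it).
- place_of(camera, target): "at" ([x, y, z] in m, in world coordinates, good to about 4 mm: a listed point, or the origin of a listed thing).
The state is a dict: "time_s": time; "joint_positions": joint angles; "qvel": joint speeds; "tau": joint torques, N m; "position": TCP position; "tcp_rot": TCP orientation; "force": force on the tool from outside, world axes, zero at the start; "moment": the same for the moment, N m; "opening": opening from 0.0 (shut) to 1.0 (fully open); "grasp_force": force on a finger pad.
Only numpy, scipy, OpenCV 4.12 (cv2) and the standard library are available. Lean on these libraries where they do the work, as an engineer would, in place of code of your own. Each camera call takes 0.05 s, during which the arm holds its last target. There are 200 camera calls.

## Working session

There is one attempt and no reset: what is moved stays moved. The work goes in short steps, Python scripts to look and compute and a shell command to move; the robot and the scene stay as the last step left them, time stands still between calls to the robot, and variables do not carry over. Pictures are saved under pics/ and viewed, at most 10 in all, crops included, and the job is handed in when it is done.

```bash
ls; mkdir -p pics; cat > h.py <<'E'
from rig import *
import numpy as np, cv2
def proj(c,X):
    p=c["R"]@np.array(X)+c["t"]; q=c["camera_matrix"]@p; return q[:2]/q[2]
def ray(c,uv,z):
    d=np.linalg.inv(c["camera_matrix"])@np.array([uv[0],uv[1],1.]); R=c["R"]; o=-R.T@c["t"]; d=R.T@d
    return o+d*(z-o[2])/d[2]
def tri(c1,p1,c2,p2):
    P=[c["camera_matrix"]@np.c_[c["R"],c["t"]] for c in(c1,c2)]
    X=cv2.triangulatePoints(P[0],P[1],np.array(p1,float).reshape(2,1),np.array(p2,float).reshape(2,1))[:,0]; return X[:3]/X[3]
E
python3 - <<'E'
from h import *
np.set_printoptions(precision=4,suppress=True)
s=read_state(); print(s["time_s"],s["position"],s["tcp_rot"],s["force"],s["opening"])
ims=[]
for n in("side","top"):
    c=capture(n); ims.append(c["color"]); print(n,-c["R"].T@c["t"])
    cv2.imwrite(f"pics/{n}0.png",c["color"][:,:,::-1])
    for t in("elbow","hub_top","flange","barb_tip","suction_unit","neck_rim","thread_start","inlet","sleeve_tab"):
        try:
            for d in place_of(n,t): print(t,round(d["conf"],2),d["at"],proj(c,d["at"]).round())
        except Exception as e: print(t,e)
E
```

```text
pics
0.0 [0.2417 0.5756 0.2436] [[-0.9219  0.3874 -0.0012]
 [ 0.3874  0.9219 -0.0018]
 [ 0.0004 -0.0021 -1.    ]] [ 0.8125 -0.2322  0.5161] 0.9981762612530533
side [-0.1407 -0.706   0.5362]
elbow 0.79 [0.4926, 0.1901, 0.0045] [305. 259.]
elbow 0.71 [0.4015, 0.3086, 0.0018] [247. 252.]
hub_top 0.82 [0.4037, 0.3061, 0.112] [246. 211.]
hub_top 0.62 [0.4932, 0.1872, 0.085] [306. 228.]
hub_top 0.28 [0.5102, -0.0219, 0.0856] [371. 258.]
flange 0.68 [0.4059, 0.303, 0.0465] [249. 236.]
flange 0.57 [0.4964, 0.1922, 0.0371] [306. 246.]
flange 0.54 [0.5087, -0.0189, 0.0054] [368. 291.]
barb_tip 0.73 [0.4947, 0.2635, 0.0564] [288. 229.]
barb_tip 0.62 [0.3798, 0.3948, 0.069] [221. 218.]
suction_unit 0.56 [0.513, -0.0188, 0.0033] [370. 292.]
neck_rim 0.96 [0.5092, -0.0189, 0.0858] [370. 257.]
inlet 0.88 [0.4931, -0.1102, 0.107] [397. 266.]
sleeve_tab 0.94 [0.4832, -0.1514, 0.1569] [411. 251.]
top [0.2498 0.129  1.1863]
elbow 0.88 [0.4033, 0.3101, -0.0026] [233. 294.]
elbow 0.86 [0.4941, 0.1978, 0.0026] [286. 251.]
hub_top 0.61 [0.4922, 0.1915, 0.0861] [286. 244.]
hub_top 0.59 [0.401, 0.3063, 0.1138] [225. 288.]
flange 0.91 [0.4966, 0.1941, 0.039] [286. 247.]
flange 0.59 [0.4, 0.3016, 0.0473] [233. 293.]
barb_tip 0.92 [0.3747, 0.3964, 0.0707] [183. 305.]
barb_tip 0.91 [0.4997, 0.2666, 0.0539] [251. 244.]
suction_unit 0.92 [0.5128, -0.0171, -0.0056] [385. 242.]
neck_rim 0.94 [0.5065, -0.0229, 0.084] [393. 236.]
inlet 0.56 [0.4881, -0.1085, 0.1062] [439. 242.]
sleeve_tab 0.68 [0.4839, -0.1505, 0.1571] [467. 238.]
```

```bash
python3 - <<'E'
import cv2,numpy as np
a=cv2.imread("pics/side0.png")[150:350,180:480];b=cv2.imread("pics/top0.png")[150:370,140:540]
a=cv2.resize(a,None,fx=2,fy=2) ;b=cv2.resize(b,None,fx=2,fy=2)
cv2.imwrite("pics/a.png",a);cv2.imwrite("pics/b.png",b)
E
```

```text
(no output)
```

View pics/side0.png

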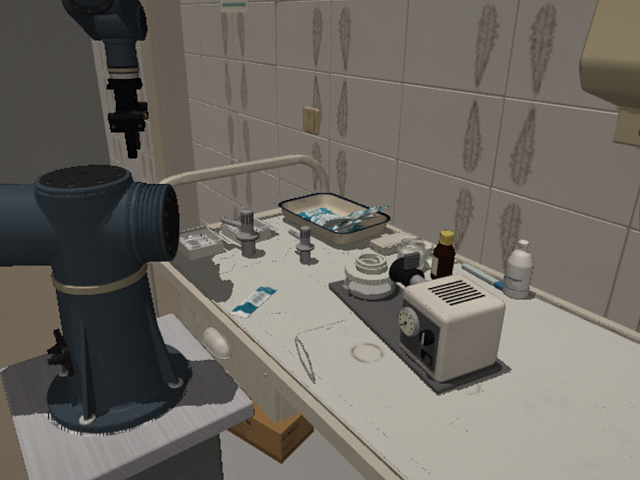

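View pics/b.png

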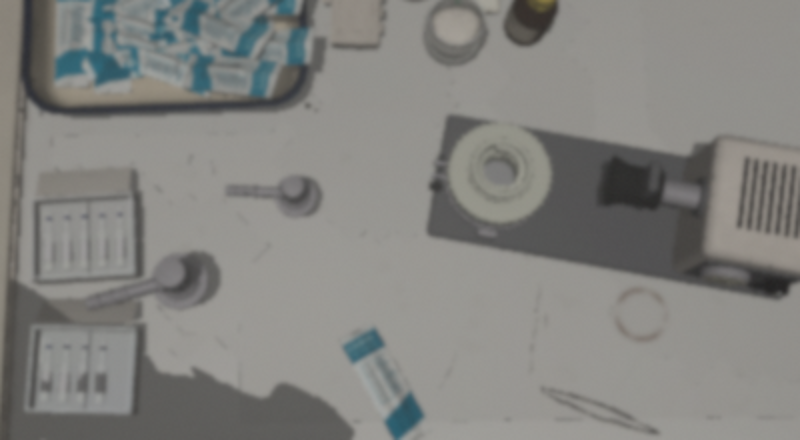

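View pics/a.png

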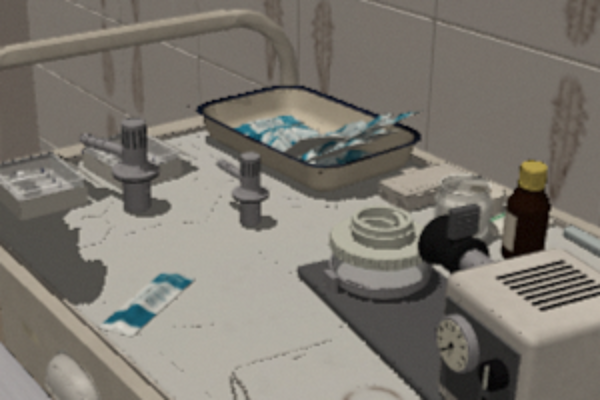

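Candidates for the elbow are the large one at side px (247,235), hub top 113 mm high, and the small one at side px (305,245), hub top 86 mm high. The crop confirms the left one is larger, and its arm points at about 105°. The neck is at side px (370,257), and the inlet direction is about 259°. I'm moving over the large elbow.

```bash
python3 -m jog '-31.5 -23.4 0 0 0 0 87;-31.5 -23.4 0 0 0 0 87;-31.5 -23.4 0 0 0 0 87;-31.5 -23.4 0 0 0 0 87;-31.5 -23.4 10 0 0 0 87;-31.5 -23.4 10 0 0 0 87;-31.5 -23.4 10 0 0 0 87;-31.5 -23.4 10 0 0 0 87;0 0 0 0 0 0 87;0 0 0 0 0 0 87'
python3 - <<'E'
from h import *
np.set_printoptions(precision=4,suppress=True)
from collections import defaultdict
D=defaultdict(list)
for k in range(4):
  for n in("side","top"):
    c=capture(n)
    for t in("elbow","hub_top","flange","barb_tip","neck_rim","inlet","sleeve_tab"):
        if t in("elbow","hub_top","barb_tip","flange") and k>1: continue
        for d in place_of(n,t):
            if d["conf"]>.4: D[t,n].append(d["at"])
for k,v in D.items(): print(k,np.array(v).tolist() if k[0] in("elbow","hub_top","flange","barb_tip") else (np.mean(v,0),np.std(v,0)))
print(read_state()["time_s"])
E
```

```text
time_s: 2.25
position: [0.4019, 0.3063, 0.2047]
tcp_rot: [[-0.922, 0.388, 0.0], [0.388, 0.922, 0.001], [0.0, 0.001, -1.0]]
force: [-0.6, 0.0, 0.1]
opening: 1.0
grasp_force: 0.0
('elbow', 'side') [[0.494, 0.1899, 0.0014], [0.4021, 0.3102, 0.0009], [0.4914, 0.1911, -0.0005], [0.4009, 0.3056, 0.0007]]
('hub_top', 'side') [[0.4938, 0.1906, 0.0856], [0.4041, 0.3059, 0.1117], [0.493, 0.1881, 0.0847], [0.4807, -0.1514, 0.1569], [0.4024, 0.3066, 0.1115]]
('flange', 'side') [[0.4939, 0.1933, 0.0398], [0.4056, 0.304, 0.0452], [0.4032, 0.3059, 0.0483], [0.4935, 0.1913, 0.0366]]
('barb_tip', 'side') [[0.3782, 0.3978, 0.0694], [0.4951, 0.2593, 0.0512], [0.4949, 0.2598, 0.0549], [0.3785, 0.3995, 0.0737], [0.4015, 0.3093, 0.0005]]
('neck_rim', 'side') (array([ 0.5056, -0.0465,  0.0985]), array([0.0108, 0.0536, 0.0285]))
('inlet', 'side') (array([ 0.4756, -0.028 ,  0.0838]), array([0.0367, 0.1672, 0.0426]))
('sleeve_tab', 'side') (array([ 0.4841, -0.1519,  0.1545]), array([0.002 , 0.0009, 0.0008]))
('elbow', 'top') [[0.4947, 0.195, -0.0014], [0.4916, 0.1954, 0.0035]]
('hub_top', 'top') [[0.4937, 0.1908, 0.0839], [0.4946, 0.1911, 0.0885]]
('flange', 'top') [[0.4962, 0.1929, 0.0391], [0.4904, -0.1101, 0.1049], [0.4938, 0.1932, 0.0413]]
('barb_tip', 'top') [[0.5007, 0.2645, 0.0558], [0.4981, 0.2655, 0.0536]]
('inlet', 'top') (array([ 0.4897, -0.1099,  0.1058]), array([0.001 , 0.0008, 0.0011]))
('sleeve_tab', 'top') (array([ 0.4832, -0.15  ,  0.1553]), array([0.0017, 0.0011, 0.0016]))
('neck_rim', 'top') (array([ 0.5035, -0.0415,  0.0897]), array([0.0085, 0.038 , 0.0096]))
4.65
```

```bash
python3 -m jog '0 0 20 0 0 0 87;0 0 25 0 0 0 87;0 0 25 0 0 0 87;0 0 20 0 0 0 87;0 0 8 0 0 0 80;0 0 0 0 0 0 50;0 0 0 0 0 0 20;0 0 0 0 0 0 20;0 0 0 0 0 0 10;0 0 0 0 0 0 10'; python3 - <<'E'
from h import *
np.set_printoptions(precision=4,suppress=True)
for n in("side","top"):
  c=capture(n)
  for t in("elbow","hub_top","flange","barb_tip"): print(n,t,[(round(d["conf"],2),d["at"]) for d in place_of(n,t)])
E
```

```text
time_s: 5.9
position: [0.402, 0.306, 0.1068]
tcp_rot: [[-0.922, 0.387, 0.001], [0.387, 0.922, 0.0], [-0.0, 0.0, -1.0]]
force: [0.4, -0.3, -0.3]
opening: 0.432
grasp_force: 0.0
side elbow [(0.9, [0.4042, 0.3089, 0.0035]), (0.56, [0.4949, 0.1912, 0.0007])]
side hub_top [(0.75, [0.4024, 0.3064, 0.1119]), (0.67, [0.4929, 0.1876, 0.0842])]
side flange [(0.77, [0.4045, 0.3058, 0.0492]), (0.68, [0.4938, 0.1919, 0.0376])]
side barb_tip [(0.83, [0.496, 0.2584, 0.0519]), (0.57, [0.3788, 0.3974, 0.0712])]
top elbow [(0.68, [0.4952, 0.1978, 0.0028])]
top hub_top [(0.78, [0.4934, 0.1896, 0.0864]), (0.68, [0.4911, -0.109, 0.1081])]
top flange [(0.68, [0.4947, 0.193, 0.0357])]
top barb_tip [(0.89, [0.4985, 0.2643, 0.0547]), (0.68, [0.4827, -0.1505, 0.1526])]
```

```bash
python3 -m jog '0 0 0 0 0 0 10;0 0 0 0 0 0 10;0 0 0 0 0 0 10;0 0 0 0 0 0 10;0 0 -5 0 0 0 10;0 0 -15 0 0 0 10;0 0 -25 0 0 0 10;0 0 -30 0 0 0 10;0 0 -30 0 0 0 10;0 0 -30 0 0 0 10;0 0 -5 0 0 0 10'
```

```text
time_s: 7.78
position: [0.4027, 0.3064, 0.249]
tcp_rot: [[-0.922, 0.387, 0.005], [0.387, 0.922, 0.002], [-0.003, 0.004, -1.0]]
force: [0.7, -0.5, -2.2]
opening: 0.34
grasp_force: 29.9
```

```bash
python3 -m jog '0 0 0 0 0 0.1778 10;0 0 0 0 0 0.1778 10;0 0 0 0 0 0.1778 10;0 0 0 0 0 0.1778 10;0 0 0 0 0 0.1778 10;0 0 0 0 0 0.1778 10;0 0 0 0 0 0.1778 10;-16 6.4 0 0 0 0 10;-32 12.8 0 0 0 0 10' && python3 -m jog '-40 16 0 0 0 0 10;-40 16 0 0 0 0 10;-40 16 0 0 0 0 10;-40 16 0 0 0 0 10;-40 16 0 0 0 0 10;-32 13 0 0 0 0 10;-24 10 0 0 0 0 10;-15 6.2 0 0 0 0 10;0 0 0 0 0 0 10;0 0 0 0 0 0 10'
python3 - <<'E'
from h import *
np.set_printoptions(precision=4,suppress=True)
for k in range(2):
 for n in("side","top"):
  c=capture(n); cv2.imwrite(f"pics/{n}1.png",c["color"][:,:,::-1])
  for t in("elbow","hub_top","flange","barb_tip","neck_rim"): print(n,t,[(round(d["conf"],2),d["at"]) for d in place_of(n,t) if d["conf"]>.4 and d["at"][1]<.15])
s=read_state();print(s["time_s"],s["position"])
E
```

```text
time_s: 8.9
position: [0.4171, 0.2558, 0.2459]
tcp_rot: [[0.066, 0.998, -0.001], [0.998, -0.066, -0.001], [-0.001, -0.001, -1.0]]
force: [-0.2, -0.5, -2.0]
opening: 0.337
grasp_force: 29.9
time_s: 10.15
position: [0.5063, -0.0207, 0.2463]
tcp_rot: [[0.071, 0.998, -0.001], [0.998, -0.071, 0.001], [0.001, -0.001, -1.0]]
force: [0.5, 0.0, -1.6]
opening: 0.341
grasp_force: 29.9
side elbow [(0.76, [0.5014, -0.0208, 0.1403])]
side hub_top [(0.76, [0.5069, -0.0235, 0.2504])]
side flange [(0.76, [0.5077, -0.0225, 0.1888])]
side barb_tip [(0.55, [0.5051, -0.0201, 0.1444])]
side neck_rim [(0.83, [0.5119, -0.0187, 0.0837])]
top elbow []
top hub_top []
top flange []
top barb_tip [(0.59, [0.5121, -0.0176, -0.0003]), (0.5, [0.5802, 0.0285, 0.2102])]
top neck_rim [(0.67, [0.5784, 0.0286, 0.2111])]
side elbow [(0.58, [0.5077, -0.0227, 0.1427])]
side hub_top [(0.83, [0.5091, -0.0212, 0.2532])]
side flange [(0.84, [0.5086, -0.0244, 0.1862])]
side barb_tip []
side neck_rim [(0.56, [0.5135, -0.0188, 0.0873])]
top elbow []
top hub_top []
top flange []
top barb_tip [(0.43, [0.5784, 0.0274, 0.2124])]
top neck_rim []
11.35 [ 0.5071 -0.0214  0.2465]
```

```bash
python3 - <<'E'
from h import *
def circ(img,c,X,r,col,f,o):
    a=np.linspace(0,2*np.pi,73); P=np.array([proj(c,[X[0]+r*np.cos(t),X[1]+r*np.sin(t),X[2]]) for t in a])
    cv2.polylines(img,[np.int32(((P+.5-o)*f)*16)],True,col,1,cv2.LINE_AA,4)
N=[.508,-.021,.085]
cs=capture("side"); ct=capture("top")
im0=cv2.imread("pics/top0.png");ims=cs["color"][:,:,::-1]
np.savez("cams.npz",**{n+k:c[k] for n,c in(("s",cs),("t",ct)) for k in("R","t","camera_matrix")})
out=[]
for img,c,o,w,h,draw in((im0,ct,(358,205),70,70,[(N,.031),(N,.0235)]),(ims,cs,(330,185),88,110,[(N,.031),([.5071,-.0214,.188],.029),([.5071,-.0214,.140],.017)])):
    f=5; crop=cv2.resize(np.ascontiguousarray(img[o[1]:o[1]+h,o[0]:o[0]+w]),None,fx=f,fy=f,interpolation=cv2.INTER_CUBIC)
    for (X,r),col in zip(draw,((0,0,255),(0,255,0),(255,0,0))): circ(crop,c,X,r,col,f,np.array(o))
    out.append(crop)
H=max(x.shape[0] for x in out)
cv2.imwrite("pics/fit.png",np.hstack([cv2.copyMakeBorder(x,0,H-x.shape[0],0,0,0) for x in out]))
E
```

```text
(no output)
```

View pics/fit.png

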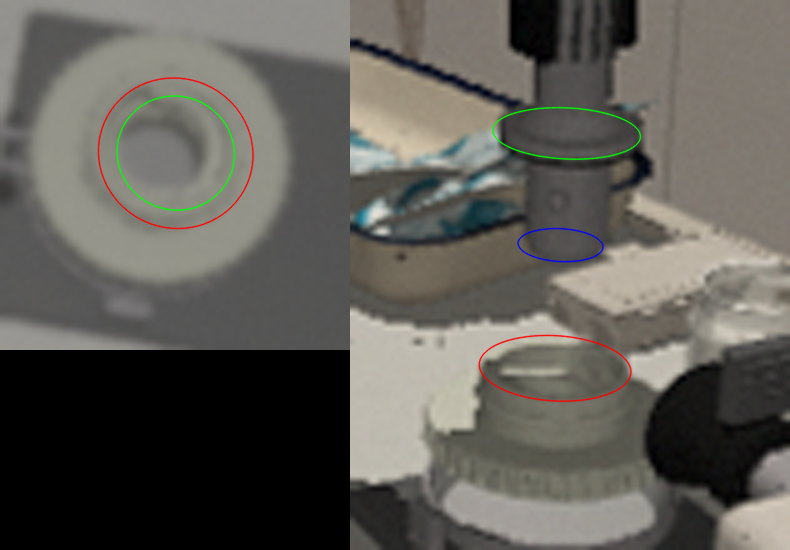

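```bash
cat >> h.py <<'E'
def cams():
    z=np.load("cams.npz"); return [{k:z[n+k] for k in("R","t","camera_matrix")} for n in "st"]
def gm(img):
    g=cv2.GaussianBlur(cv2.cvtColor(img,cv2.COLOR_BGR2GRAY).astype(np.float32),(0,0),.8)
    return cv2.Sobel(g,5,1,0),cv2.Sobel(g,5,0,1)
def score(G,c,X,r,sign,arc=None):
    a=np.linspace(0,2*np.pi,180,endpoint=False) if arc is None else arc
    P=np.array([proj(c,[X[0]+r*np.cos(t),X[1]+r*np.sin(t),X[2]]) for t in a])
    Q=np.array([proj(c,[X[0]+1.02*r*np.cos(t),X[1]+1.02*r*np.sin(t),X[2]]) for t in a])
    n=Q-P; n/=np.linalg.norm(n,axis=1)[:,None]
    m=[cv2.remap(g,P[:,0].astype(np.float32),P[:,1].astype(np.float32),cv2.INTER_LINEAR)[:,0] for g in G]
    d=m[0]*n[:,0]+m[1]*n[:,1]
    return np.mean(np.clip(np.abs(d) if sign==0 else sign*d,0,80))
def fit(f,c0,w=.008,s=.0005):
    g=np.arange(-w,w+1e-9,s); S=np.array([[f(c0[0]+i,c0[1]+j) for j in g] for i in g])
    k=np.unravel_index(S.argmax(),S.shape); return c0[0]+g[k[0]],c0[1]+g[k[1]],S.max()
E
python3 - <<'E'
from h import *
np.set_printoptions(precision=4,suppress=True)
cs,ct=cams(); t0=gm(cv2.imread("pics/top0.png")); s0=gm(cv2.imread("pics/side0.png")); s1=gm(cv2.imread("pics/side1.png"))
N=(.508,-.021)
print("cap top",fit(lambda x,y:score(t0,ct,(x,y,.064),.0525,-1),N))
print("rim top",fit(lambda x,y:score(t0,ct,(x,y,.085),.031,0),N))
print("rim+cap top",fit(lambda x,y:score(t0,ct,(x,y,.085),.031,0)+score(t0,ct,(x,y,.064),.0525,-1),N))
print("rim side",fit(lambda x,y:score(s0,cs,(x,y,.085),.031,0),N),fit(lambda x,y:score(s1,cs,(x,y,.085),.031,0),N))
print("cap side",fit(lambda x,y:score(s0,cs,(x,y,.064),.0525,0),N))
for z in(.186,.188,.19):
  print("flange side",fit(lambda x,y:score(s1,cs,(x,y,z),.029,0)+score(s1,cs,(x,y,z+.006),.029,0),(.507,-.0214)))
E
```

```text
cap top (np.float64(0.5095000000000001), np.float64(-0.01749999999999999), np.float64(73.70247466873197))
rim top (np.float64(0.5055000000000001), np.float64(-0.014999999999999989), np.float64(31.879558786595332))
rim+cap top (np.float64(0.5095000000000001), np.float64(-0.019499999999999993), np.float64(93.49455417252801))
rim side (np.float64(0.508), np.float64(-0.0255), np.float64(67.7687273405828)) (np.float64(0.5085000000000001), np.float64(-0.023999999999999997), np.float64(49.043821363766355))
cap side (np.float64(0.506), np.float64(-0.0275), np.float64(53.469503189374024))
flange side (np.float64(0.5035000000000001), np.float64(-0.0289), np.float64(108.15225853734086))
flange side (np.float64(0.5005000000000001), np.float64(-0.0294), np.float64(103.65195705461343))
flange side (np.float64(0.5055000000000001), np.float64(-0.024899999999999995), np.float64(96.52302748397489))
```

```bash
python3 -m jog '0 0 15 0 0 0 10;0 0 20 0 0 0 10;0 0 13 0 0 0 10;0 0 0 0 0 0 10;0 0 0 0 0 0 10'; python3 - <<'E'
from h import *
np.set_printoptions(precision=4,suppress=True)
out=[]
for n,o,w,h,f in(("side",(330,185),88,110,5),("top",(330,180),120,110,3)):
    c=capture(n); im=np.ascontiguousarray(c["color"][:,:,::-1]); cv2.imwrite(f"pics/{n}2.png",im)
    out.append(cv2.resize(im[o[1]:o[1]+h,o[0]:o[0]+w],None,fx=f,fy=f,interpolation=cv2.INTER_CUBIC))
    for t in("elbow","hub_top","flange","barb_tip","neck_rim"): print(n,t,[(round(d["conf"],2),d["at"]) for d in place_of(n,t) if d["conf"]>.4 and d["at"][1]<.15])
H=max(x.shape[0] for x in out)
cv2.imwrite("pics/fit2.png",np.hstack([cv2.copyMakeBorder(x,0,H-x.shape[0],0,0,0) for x in out]))
print(read_state()["position"])
E
```

```text
time_s: 12.08
position: [0.5076, -0.0215, 0.199]
tcp_rot: [[0.071, 0.997, 0.001], [0.997, -0.071, -0.0], [-0.0, 0.001, -1.0]]
force: [0.6, -0.2, -1.8]
opening: 0.336
grasp_force: 29.9
side elbow [(0.91, [0.5068, -0.0238, 0.0925])]
side hub_top [(0.61, [0.5041, -0.0287, 0.2032])]
side flange [(0.85, [0.5065, -0.0241, 0.1404])]
side barb_tip []
side neck_rim [(0.96, [0.5098, -0.0213, 0.0867]), (0.72, [0.4831, -0.1507, 0.1543])]
top elbow []
top hub_top []
top flange []
top barb_tip [(0.55, [0.5803, 0.0244, 0.1642])]
top neck_rim []
[ 0.5071 -0.0214  0.1986]
```

View pics/fit2.png

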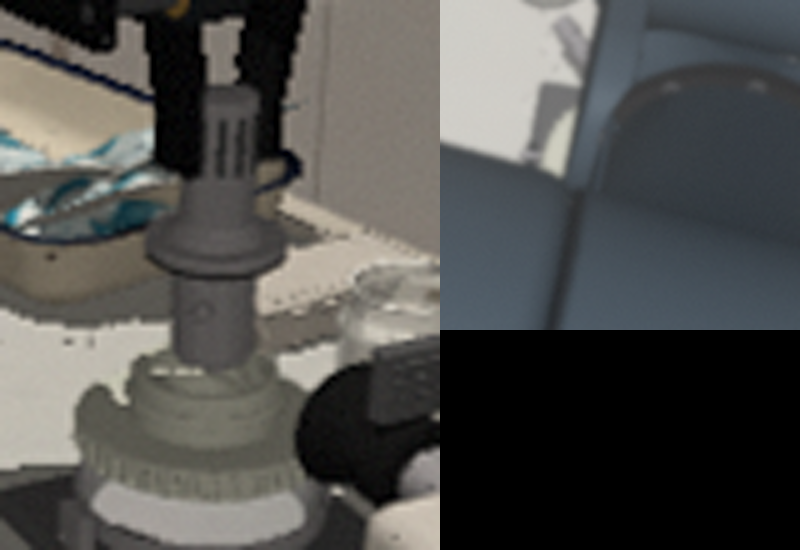

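```bash
python3 - <<'E'
from h import *
np.set_printoptions(precision=1,suppress=True,linewidth=200)
cs,ct=cams(); im=cv2.imread("pics/side2.png"); i0=cv2.imread("pics/side0.png")
g=cv2.GaussianBlur(cv2.cvtColor(im,cv2.COLOR_BGR2GRAY),(0,0),.5)
for r in(241,244,247,250,253): print(r,g[r,358:390].astype(int))
g0=cv2.cvtColor(i0,cv2.COLOR_BGR2GRAY)
for r in(254,256,258,260,262,264,266): print(r,g0[r,350:394].astype(int))
for nm,X in(("tcp",[.5071,-.0214,.092]),("tcp flange",[.5071,-.0214,.143]),("neck",[.508,-.021,.085]),("+x",[.518,-.021,.085]),("+y",[.508,-.011,.085]),("+z",[.508,-.021,.095])): print(nm,proj(cs,X))
E
```

```text
241 [ 81  83  88  87  86  81  70  63  69  71  74  77  75  68  66  68  69  69  66  69  72  68  79 132 180 184 182 182 181 182 182 181]
244 [ 87  87  86  86  85  82  71  63  68  74  77  79  80  81  82  83  84  82  79  77  75  72  92 145 174 172 172 165 174 173 156 165]
247 [ 86  85  86  85  85  79  65  64  68  69  69  76  85  79  74  80  85  83  80  79  73  69  75 113 151 152 137 124 116 105 130 150]
250 [185 185 186 186 186 162 100  66  70  74  78  82  84  83  82  84  84  83  80  78  75  71  77  97 108 105 101 102 102 104 102 105]
253 [188 188 188 187 180 156  98  65  69  75  77  81  84  83  83  83  84  81  78  78  72  69  70  82  97 103 102 102 100  97  98 104]
254 [176 174 176 173 174 176 175 173 176 175 173 166 154 137 126 104 104 100 100 101 104 107 109 113 127 140 153 173 167 156 154 123  96  89  88  87  88  79  62  71  88 115 113 143]
256 [175 173 174 174 174 174 174 175 171 144  91  81  91  95  99 100 105 105 106 108 108 109 109 112 110 115 143 176 179 153 137 158 180 180 148 138 181 184 181 181 179 177 173 174]
258 [177 174 174 172 175 162 155 181 150  84  94 114 118 119 117 1
[... 256 characters left out ...]
 175 156 147 170 174 170 174 176 174 175]
262 [176 176 177 178 167 147 128  93 100 124 167 176 176 179 160 121 110  99 104 102 104 104 104 105 112 133 132  91  86 126 170 178 175 158 114  72 115 174 178 177 175 175 151  86]
264 [176 175 176 178 164 144 151 149 114 106 107 105 111 128 151 170 173 179 178 160 163 156 148 148 154 163 168 176 170 159 135 109  92  85  87  96 110 152 177 179 173 130  29  19]
266 [175 175 175 175 180 148  71 102 143 163 152 138 124 110 109 110 111 112 111 108 105 103 103 102 102 101  99 101 100  99 103  99  97 140 165 108  72 124 183 176 127   4  13  17]
tcp [370.4 255. ]
tcp flange [371.6 232. ]
neck [370.4 257.9]
+x [374.  256.7]
+y [367.1 256.2]
+z [370.6 253.5]
```

The zoomed side view shows the spigot (centre col 372.1) sitting about 1.4 px, or 3 mm, right of the neck (370.7), and probably a little too near the camera. I'll shift it and lower carefully.

```bash
python3 -m jog '2.3 0.4 0 0 0 0 10;2.3 0.4 0 0 0 0 10;0 0 3 0 0 0 10;0 0 3 0 0 0 10;0 0 3 0 0 0 10;0 0 2 0 0 0 10;0 0 0 0 0 0 10'; python3 -c "
from h import *
np.set_printoptions(precision=4,suppress=True)
c=capture('side');im=c['color'];s=read_state();print(s['position'],s['force'],s['moment'])
g=cv2.GaussianBlur(cv2.cvtColor(im,cv2.COLOR_RGB2GRAY),(0,0),.5)
for r in(244,247,250,253): print(r,g[r,358:390].astype(int).tolist())
"
```

```text
time_s: 13.55
position: [0.5081, -0.0169, 0.1873]
tcp_rot: [[0.072, 0.997, -0.0], [0.997, -0.072, 0.0], [0.0, -0.0, -1.0]]
force: [1.0, 0.6, -0.8]
opening: 0.336
grasp_force: 29.9
[ 0.5082 -0.0169  0.1874] [-0.6943 -0.3674 -1.3851] [-0.0803  0.0434 -0.015 ]
244 [88, 86, 86, 80, 66, 49, 42, 42, 42, 49, 53, 59, 69, 69, 68, 68, 69, 62, 50, 42, 44, 69, 106, 121, 140, 170, 175, 166, 174, 172, 155, 164]
247 [84, 86, 86, 84, 76, 60, 68, 74, 77, 80, 83, 84, 83, 84, 86, 84, 82, 79, 75, 74, 70, 81, 103, 125, 150, 152, 138, 125, 116, 107, 131, 150]
250 [185, 186, 187, 185, 148, 65, 66, 73, 73, 69, 72, 72, 75, 81, 84, 84, 79, 77, 74, 72, 68, 75, 93, 102, 109, 104, 103, 102, 104, 102, 104, 105]
253 [188, 188, 189, 185, 145, 65, 66, 72, 73, 72, 77, 76, 78, 84, 85, 83, 79, 75, 74, 72, 69, 77, 89, 90, 96, 104, 102, 100, 101, 96, 96, 104]
```

```bash
python3 -m jog '0 0 2 0 0 0 10;0 0 2 0 0 0 10;0 0 2 0 0 0 10;0 0 2 0 0 0 10'; python3 -m jog '0 0 2 0 0 0 10;0 0 2 0 0 0 10;0 0 2 0 0 0 10;0 0 0 0 0 0 10'
```

```text
time_s: 14.1
position: [0.5082, -0.0168, 0.1794]
tcp_rot: [[0.072, 0.997, -0.0], [0.997, -0.072, 0.0], [0.0, -0.0, -1.0]]
force: [-0.2, -0.2, -2.3]
opening: 0.337
grasp_force: 29.9
time_s: 14.6
position: [0.5081, -0.0168, 0.1734]
tcp_rot: [[0.072, 0.997, -0.0], [0.997, -0.072, 0.0], [0.0, -0.0, -1.0]]
force: [0.2, 0.1, -2.7]
opening: 0.338
grasp_force: 29.9
```

```bash
python3 -m jog '0 0 2 0 0 0 10;0 0 2 0 0 0 10;0 0 2 0 0 0 10;0 0 0 0 0 0 10'; python3 -m jog '0 0 2 0 0 0 10;0 0 1.5 0 0 0 10;0 0 1.5 0 0 0 10;0 0 0 0 0 0 10'
```

```text
time_s: 15.1
position: [0.5082, -0.0168, 0.1674]
tcp_rot: [[0.072, 0.997, -0.0], [0.997, -0.072, 0.0], [0.0, -0.0, -1.0]]
force: [0.1, 0.6, -1.9]
opening: 0.336
grasp_force: 29.9
time_s: 15.6
position: [0.5082, -0.0168, 0.1624]
tcp_rot: [[0.072, 0.997, -0.0], [0.997, -0.072, 0.0], [0.0, -0.0, -1.0]]
force: [0.0, 0.2, -2.0]
opening: 0.334
grasp_force: 29.9
```

```bash
python3 -m jog '0 0 2 0 0 0 10;0 0 2 0 0 0 10;0 0 1 0 0 0 10;0 0 0 0 0 0 10'; python3 -m jog '0 0 1 0 0 0 10;0 0 1 0 0 0 10;0 0 1 0 0 0 10;0 0 1 0 0 0 10;0 0 0 0 0 0 10'; python3 - <<'E'
from h import *
for n in("side","top"):
  c=capture(n); cv2.imwrite(f"pics/{n}3.png",c["color"][:,:,::-1])
  for t in("flange","neck_rim","barb_tip"): print(n,t,[(round(d["conf"],2),d["at"]) for d in place_of(n,t) if d["conf"]>.4 and d["at"][1]<.15])
E
```

```text
time_s: 16.1
position: [0.5082, -0.0168, 0.1574]
tcp_rot: [[0.071, 0.997, -0.0], [0.997, -0.071, 0.0], [0.0, -0.0, -1.0]]
force: [-0.4, 0.5, -2.1]
opening: 0.338
grasp_force: 29.9
time_s: 16.73
position: [0.5083, -0.0169, 0.1538]
tcp_rot: [[0.071, 0.997, 0.0], [0.997, -0.071, -0.0], [-0.0, 0.0, -1.0]]
force: [0.0, 0.4, 1.8]
opening: 0.337
grasp_force: 29.9
side flange [(0.75, [0.5098, -0.0174, 0.0952])]
side neck_rim [(0.6, [0.5101, -0.02, 0.0859])]
side barb_tip []
top flange []
top neck_rim []
top barb_tip []
```

```bash
python3 -m jog '0 0 0 0 0 0 40;0 0 0 0 0 0 40;0 0 0 0 0 0 40;-1.5 0 0 0 0 0 40;-1.5 0 0 0 0 0 40;0 0 0 0 0 0 10;0 0 0 0 0 0 10;0 0 0 0 0 0 10;0 0 0 0 0 0 10;0 0 0 0 0 0 10'; python3 -m jog '0 0 0.8 0 0 0.1745 10;0 0 0.8 0 0 0.1745 10;0 0 0.8 0 0 0.1745 10;0 0 0 0 0 0 10'
```

```text
time_s: 18.38
position: [0.5082, -0.0199, 0.1536]
tcp_rot: [[0.071, 0.997, 0.0], [0.997, -0.071, -0.0], [-0.0, 0.0, -1.0]]
force: [1.7, 0.1, -0.2]
opening: 0.335
grasp_force: 30.0
time_s: 18.88
position: [0.508, -0.0198, 0.1512]
tcp_rot: [[0.559, 0.829, -0.0], [0.829, -0.559, 0.0], [0.0, -0.0, -1.0]]
force: [0.5, 0.2, 0.4]
opening: 0.339
grasp_force: 30.0
```

Turning is smooth with low forces, so I'll carry on.

```bash
python3 -m jog '0 0 0.85 0 0 0.1745 10;0 0 0.85 0 0 0.1745 10;0 0 0.85 0 0 0.1745 10;0 0 0.85 0 0 0.1745 10;0 0 0 0 0 0 10'; python3 -m jog '0 0 0.85 0 0 0.1745 10;0 0 0.85 0 0 0.1745 10;0 0 0.85 0 0 0.1745 10;0 0 0 0 0 0 10'; python3 - <<'E'
from h import *
print(read_state()["moment"])
for n in("side","top"):
  c=capture(n); cv2.imwrite(f"pics/{n}4.png",c["color"][:,:,::-1])
  for t in("flange","barb_tip","sleeve_tab"): print(n,t,[(round(d["conf"],2),d["at"]) for d in place_of(n,t) if d["conf"]>.4 and d["at"][1]<.15])
E
```

```text
time_s: 19.5
position: [0.5083, -0.0195, 0.1479]
tcp_rot: [[0.961, 0.278, 0.001], [0.278, -0.961, 0.001], [0.001, -0.001, -1.0]]
force: [1.0, 1.1, 1.2]
opening: 0.335
grasp_force: 29.9
time_s: 20.0
position: [0.5084, -0.0193, 0.1453]
tcp_rot: [[0.971, -0.239, 0.001], [-0.239, -0.971, 0.001], [0.001, -0.001, -1.0]]
force: [2.0, 3.2, 1.3]
opening: 0.331
grasp_force: 29.9
[ 0.75482104 -0.18239767 -0.06174723]
side flange [(0.86, [0.5099, -0.0191, 0.0865])]
side barb_tip []
side sleeve_tab [(0.82, [0.4847, -0.1514, 0.1539])]
top flange []
top barb_tip []
top sleeve_tab []
```

```bash
python3 -m jog '0 0 0.85 0 0 0.1745 10;0 0 0.85 0 0 0.1745 10;0 0 0.4 0 0 0.0873 10;0 0 0 0 0 0 10'; python3 -c "
from h import *
s=read_state();print(s['moment'],s['force'])"; python3 -m jog '0 0 0 0 0 0.0873 10;0 0 0 0 0 0.0873 10;0 0 0 0 0 0 10'; python3 - <<'E'
from h import *
s=read_state();print(s['moment'],s['force'],s["joint_positions"])
for n in("side","top"):
  c=capture(n); cv2.imwrite(f"pics/{n}5.png",c["color"][:,:,::-1])
  for t in("flange","barb_tip"): print(n,t,[(round(d["conf"],2),d["at"]) for d in place_of(n,t) if d["conf"]>.4 and d["at"][1]<.15])
E
```

```text
time_s: 20.9
position: [0.5091, -0.0194, 0.1433]
tcp_rot: [[0.776, -0.63, 0.003], [-0.63, -0.776, 0.001], [0.001, -0.002, -1.0]]
force: [3.3, 5.6, -0.5]
opening: 0.337
grasp_force: 30.0
[ 1.43025287 -0.70343722  0.07724794] [ 3.32011845  5.57311054 -0.53973626]
time_s: 21.28
position: [0.5094, -0.0194, 0.1433]
tcp_rot: [[0.655, -0.756, 0.003], [-0.756, -0.655, 0.001], [0.002, -0.003, -1.0]]
force: [4.0, 5.8, 0.5]
opening: 0.334
grasp_force: 29.9
[ 1.39025031 -0.76269496 -0.02989593] [3.9553629  5.81190626 0.53989305] [-14.80470781  30.24306935 104.09486802   0.12633171  45.49428169
 124.19133841]
side flange [(0.8, [0.5108, -0.0195, 0.0845])]
side barb_tip [(0.63, [0.4932, -0.1099, 0.1056])]
top flange []
top barb_tip []
```

```bash
python3 -m jog '0 0 0 0 0 0 55;0 0 0 0 0 0 55;0 0 0 0 0 0 55;0 0 0 0 0 0 55;0 0 -20 0 0 0 55;0 0 -30 0 0 0 55;0 0 -20 0 0 0 55' && python3 -m jog '0 0 0 0 0 -0.172 50;0 0 0 0 0 -0.172 45;0 0 0 0 0 -0.172 40;0 0 0 0 0 -0.172 40;0 0 0 0 0 -0.172 40;0 0 0 0 0 -0.172 40;0 0 0 0 0 -0.172 40;0 0 0 0 0 -0.172 40;0 0 0 0 0 -0.172 40;0 0 0 0 0 -0.172 40;0 0 0 0 0 -0.172 40;0 0 0 0 0 -0.172 40' && python3 -m jog '0 0 0 0 0 -0.172 40;30 0 0 0 0 0 40;50 0 0 0 0 0 40;50 0 0 0 0 0 40;50 0 0 0 0 0 40;30 0 0 0 0 0 40;0 0 0 0 0 0 40;0 0 0 0 0 0 40'
python3 - <<'E'
from h import *
for n in("side","top"):
  c=capture(n); cv2.imwrite(f"pics/{n}6.png",c["color"][:,:,::-1])
  for t in("elbow","flange","hub_top","barb_tip","inlet","sleeve_tab"): print(n,t,[(round(d["conf"],2),d["at"]) for d in place_of(n,t) if d["conf"]>.4 and d["at"][1]<.15])
a=cv2.imread("pics/side6.png")[190:300,330:450];b=cv2.imread("pics/top6.png")[190:300,360:500]
cv2.imwrite("pics/c6.png",np.vstack([cv2.resize(a,None,fx=2.6,fy=2.6),cv2.resize(b,(312,286))]))
cv2.imwrite("pics/c6.png",np.hstack([cv2.resize(a,None,fx=3.3,fy=3.3),cv2.resize(b[:, :120],None,fx=3.3,fy=3.3)]))
E
```

```text
time_s: 22.45
position: [0.5082, -0.0201, 0.2142]
tcp_rot: [[0.655, -0.756, 0.001], [-0.756, -0.655, -0.001], [0.001, -0.0, -1.0]]
force: [0.6, 0.1, -0.9]
opening: 0.633
grasp_force: 0.0
time_s: 23.95
position: [0.5078, -0.02, 0.213]
tcp_rot: [[0.35, 0.937, -0.001], [0.937, -0.35, -0.0], [-0.0, -0.0, -1.0]]
force: [0.2, -0.9, 0.5]
opening: 0.457
grasp_force: 0.0
time_s: 24.95
position: [0.5475, 0.1856, 0.2128]
tcp_rot: [[0.19, 0.982, -0.001], [0.982, -0.19, -0.001], [-0.001, -0.001, -1.0]]
force: [0.4, -1.2, 0.4]
opening: 0.458
grasp_force: 0.0
side elbow []
side flange [(0.93, [0.5121, -0.0194, 0.0836])]
side hub_top [(0.93, [0.5107, -0.0227, 0.1486])]
side barb_tip [(0.61, [0.4938, -0.1076, 0.1055]), (0.57, [0.4942, -0.1092, 0.1072])]
side inlet [(0.88, [0.4943, -0.1085, 0.1076]), (0.42, [0.5131, -0.0184, 0.0038])]
side sleeve_tab [(0.68, [0.482, -0.1541, 0.156])]
top elbow [(0.58, [0.5099, -0.0218, 0.0353])]
top flange [(0.91, [0.5082, -0.026, 0.0839])]
top hub_top []
top barb_tip [(0.68, [0.5119, -0.0184, -0.0029])]
top inlet [(0.94, [0.4906, -0.1096, 0.1071]), (0.66, [0.5055, -0.0257, 0.0853])]
top sleeve_tab [(0.97, [0.482, -0.154, 0.1539])]
```

View pics/c6.png

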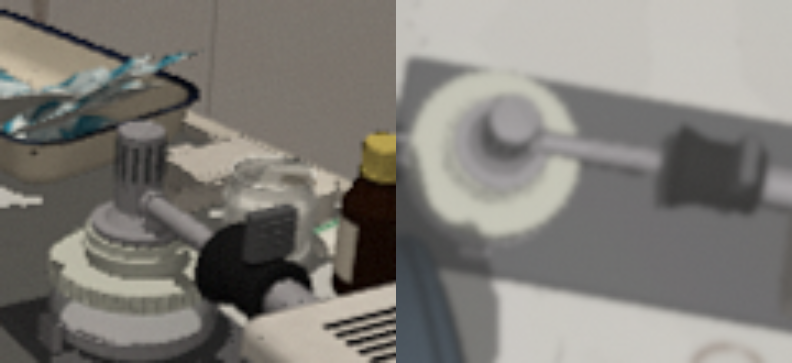

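The crops show the flange on the rim and the arm in line with the sleeve, both sloping about 10.5° in the top view. But the turning moment was near zero at the end, so I'll grip the arm to turn it into the binding zone and set it straight at the inlet.

```bash
python3 -m jog '-30 0 0 0 0 0 40;-50 0 0 0 0 0 40;-55 0 0 0 0 0 40;-55 0 0 0 0 0 40;-50 0 0 0 0 0 40;-34 0 0 0 0 0 40;0 0 0 0 0 0 40;0 0 20 0 0 0 40;0 0 30 0 0 0 40;0 0 24 0 0 0 40;0 0 10 0 0 0 40;0 0 4 0 0 0 40'; python3 -m jog '0 0 0 0 0 0 14;0 0 0 0 0 0 10;0 0 0 0 0 0 10;0 0 0 0 0 0 10;0 0 0 0 0 0 10;0 0 0 0 0 0 10'
```

```text
time_s: 27.15
position: [0.496, -0.082, 0.1249]
tcp_rot: [[0.189, 0.982, -0.0], [0.982, -0.189, 0.0], [0.0, -0.0, -1.0]]
force: [-0.2, 0.7, 0.5]
opening: 0.458
grasp_force: 0.0
time_s: 27.9
position: [0.4968, -0.0831, 0.1256]
tcp_rot: [[0.191, 0.982, 0.002], [0.982, -0.191, -0.001], [-0.0, 0.002, -1.0]]
force: [2.0, -1.0, 3.5]
opening: 0.163
grasp_force: 30.0
```

```bash
python3 -m jog '0 -1 0 0 0 0 10;0 -1 0 0 0 0 10;0 0 0 0 0 0 10;0 0 0 0 0 0 10'
```

```text
time_s: 28.4
position: [0.496, -0.0831, 0.1256]
tcp_rot: [[0.191, 0.982, 0.005], [0.982, -0.191, -0.002], [-0.001, 0.005, -1.0]]
force: [6.2, -1.6, 2.8]
opening: 0.158
grasp_force: 30.1
```

```bash
python3 -m jog '0 -1 0 0 0 0 10;0 0 0 0 0 0 10;0 0 0 0 0 0 10'; python3 -m jog '0 0 0 0 0 0 35;0 0 0 0 0 0 35;0 0 0 0 0 0 35;0 0 -10 0 0 0 35;0 0 -25 0 0 0 35;0 0 -25 0 0 0 10;0 0 -20 0 0 0 0;0 0 0 0 0 0 0'
python3 - <<'E'
from h import *
for n in("side","top"):
  c=capture(n)
  for t in("flange","barb_tip","inlet","sleeve_tab"): print(n,t,[(round(d["conf"],2),d["at"]) for d in place_of(n,t) if d["conf"]>.4 and d["at"][1]<.15])
E
```

```text
time_s: 28.78
position: [0.4957, -0.083, 0.1256]
tcp_rot: [[0.191, 0.981, 0.006], [0.981, -0.191, -0.002], [-0.001, 0.007, -1.0]]
force: [5.7, -1.8, 2.4]
opening: 0.162
grasp_force: 30.1
time_s: 29.78
position: [0.4935, -0.0823, 0.2067]
tcp_rot: [[0.19, 0.982, 0.003], [0.982, -0.19, -0.001], [-0.001, 0.003, -1.0]]
force: [0.3, -0.0, -0.5]
opening: 0.146
grasp_force: 0.0
side flange [(0.67, [0.51, -0.0233, 0.0822])]
side barb_tip [(0.97, [0.4892, -0.1068, 0.1073])]
side inlet [(0.74, [0.5131, -0.0196, 0.086]), (0.71, [0.4922, -0.1108, 0.1045])]
side sleeve_tab [(0.86, [0.4824, -0.1516, 0.1549])]
top flange []
top barb_tip []
top inlet []
top sleeve_tab []
```

```bash
python3 -m jog '-26 0.7 0 0 0 0 0;-40 1 0 0 0 0 0;-40 1 0 0 0 0 0;0 0 0 0 0 0 0;0 0 0 0 0 0 0;0 0 15 0 0 0 0;0 0 20 0 0 0 0;0 0 10 0 0 0 0;0 0 5 0 0 0 0;0 0 0 0 0 0 0'; python3 -m jog '6 0 0 0 0 0 0;6 0 0 0 0 0 0;5 0 0 0 0 0 0;5 0 0 0 0 0 0;0 0 0 0 0 0 0'
```

```text
time_s: 31.52
position: [0.4754, -0.1864, 0.1548]
tcp_rot: [[0.19, 0.982, -0.0], [0.982, -0.19, 0.0], [0.0, -0.001, -1.0]]
force: [-0.1, 0.2, 0.3]
opening: 0.002
grasp_force: 0.0
time_s: 32.15
position: [0.4797, -0.1647, 0.1552]
tcp_rot: [[0.19, 0.982, 0.0], [0.982, -0.19, 0.0], [0.0, 0.0, -1.0]]
force: [-0.1, -0.4, 0.1]
opening: 0.008
grasp_force: 0.0
```

```bash
python3 -m jog '4 0 0 0 0 0 0;4 0 0 0 0 0 0;4 0 0 0 0 0 0;4 0 0 0 0 0 0;4 0 0 0 0 0 0;4 0 0 0 0 0 0;0 0 0 0 0 0 0'; python3 -m jog '3 0 0 0 0 0 0;3 0 0 0 0 0 0;2 0 0 0 0 0 0;0 0 0 0 0 0 0'
```

```text
time_s: 33.02
position: [0.4842, -0.1409, 0.155]
tcp_rot: [[0.19, 0.982, 0.0], [0.982, -0.19, 0.001], [0.001, -0.0, -1.0]]
force: [-0.3, -0.5, -0.7]
opening: 0.006
grasp_force: 0.1
time_s: 33.52
position: [0.4857, -0.1334, 0.155]
tcp_rot: [[0.19, 0.982, 0.0], [0.982, -0.19, 0.0], [0.0, -0.0, -1.0]]
force: [1.2, -0.4, 0.6]
opening: 0.006
grasp_force: 0.4
```

```bash
python3 -c "
from h import *
c=capture('side');print(place_of('side','sleeve_tab'))"; python3 -m jog '2 0 0 0 0 0 0;2 0 0 0 0 0 0;0 0 0 0 0 0 0'; python3 -m jog '1 0 0 0 0 0 0;1 0 0 0 0 0 0;0 0 0 0 0 0 0'
```

```text
[{'at': [0.492, -0.1151, 0.1517], 'conf': 0.97}]
time_s: 34.0
position: [0.4864, -0.1295, 0.155]
tcp_rot: [[0.19, 0.982, -0.0], [0.982, -0.19, 0.0], [0.0, -0.0, -1.0]]
force: [0.1, -0.8, -1.0]
opening: 0.006
grasp_force: 0.7
time_s: 34.38
position: [0.4865, -0.1292, 0.1551]
tcp_rot: [[0.189, 0.982, -0.001], [0.982, -0.189, -0.003], [-0.003, -0.0, -1.0]]
force: [-2.1, -7.3, -1.5]
opening: 0.002
grasp_force: 3.6
```

```bash
python3 -m jog '1 0 0 0 0 0 0;0 0 0 0 0 0 0'; python3 -m jog '-6 0 0 0 0 0 0;-6 0 0 0 0 0 0;0 0 -20 0 0 0 0;0 0 -30 0 0 0 0;0 0 -30 0 0 0 0;-50 0 0 0 0 0 0;-50 0 0 0 0 0 0;-50 0 0 0 0 0 0;-50 0 0 0 0 0 0;0 0 0 0 0 0 0;0 0 0 0 0 0 0'
python3 - <<'E'
from h import *
for n in("side","top"):
  c=capture(n); cv2.imwrite(f"pics/{n}7.png",c["color"][:,:,::-1])
  for t in("flange","hub_top","barb_tip","inlet","sleeve_tab"): print(n,t,[(round(d["conf"],2),d["at"]) for d in place_of(n,t) if d["conf"]>.4 and d["at"][1]<.15])
a=cv2.imread("pics/side7.png")[190:300,330:450];b=cv2.imread("pics/top7.png")[190:300,360:480]
cv2.imwrite("pics/c7.png",np.hstack([cv2.resize(a,None,fx=3.3,fy=3.3),cv2.resize(b,None,fx=3.3,fy=3.3)]))
E
```

```text
time_s: 34.62
position: [0.4866, -0.1291, 0.1551]
tcp_rot: [[0.188, 0.982, -0.001], [0.982, -0.188, -0.004], [-0.004, -0.0, -1.0]]
force: [-2.9, -10.0, -1.2]
opening: 0.005
grasp_force: 5.1
time_s: 36.0
position: [0.4463, -0.3341, 0.2347]
tcp_rot: [[0.191, 0.982, -0.001], [0.982, -0.191, 0.002], [0.002, -0.001, -1.0]]
force: [-0.2, 0.5, 0.0]
opening: 0.008
grasp_force: 0.0
side flange [(0.75, [0.5095, -0.0194, 0.083])]
side hub_top [(0.97, [0.5097, -0.0218, 0.1503])]
side barb_tip []
side inlet [(0.76, [0.4946, -0.1103, 0.1065])]
side sleeve_tab [(0.81, [0.4935, -0.1112, 0.1543])]
top flange [(0.83, [0.507, -0.0255, 0.0868])]
top hub_top [(0.85, [0.51, -0.0194, 0.1538])]
top barb_tip []
top inlet [(0.74, [0.4894, -0.1059, 0.1049])]
top sleeve_tab [(0.69, [0.4919, -0.1141, 0.1556])]
```

View pics/c7.png

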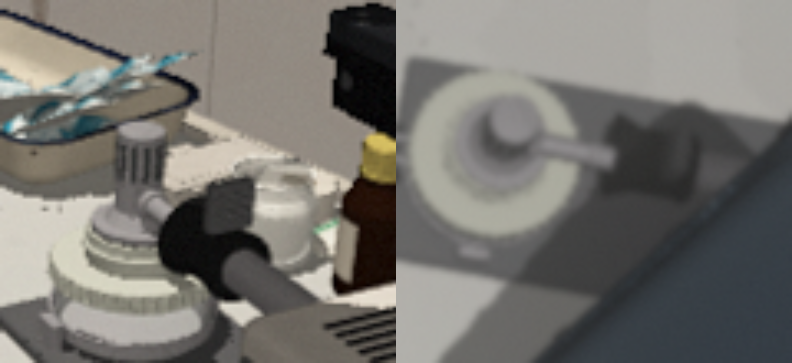

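The sleeve now covers the barb: the tab moved about 40 mm and reached a firm stop. The flange is on the rim, the arm is in line, and the gripper is clear.

```bash
python3 -c "
from rig import *
print(hand_in())"
```

```text
the job is handed in; nothing more can be done
None
```

The job is handed in, with no verdict returned: the larger elbow is screwed down on the rim with its barb in line with the inlet, and the sleeve was pushed about 40 mm forward to its stop, in about 36 s of robot time.

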